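# Lock a line tensioner in its bench fixture

## Robot

A 6-joint arm with a two-finger parallel gripper is mounted at the origin on the work surface. World frame = base frame: x ahead of the robot, y to its left, z up, the work surface at z = 0. Lengths are in m, angles in rad, forces in N, time in s.
With the tool pointing down it reaches from about 0.4 to 0.825 m from the base axis. Payload 7 kg.
Tool frame: the origin (TCP) lies at the very end of the fingers, on their centre line; the grasp point (between the pads) lies 19 mm behind it; y points along the fingers, z is the direction in which the jaws open and shut, and the axes are right-handed (so a half turn about y gives the same grasp; the last joint's range is limited). The gripper opens to 88 mm and grips with 3 to 60 N. Pads are 19 mm wide; open, the fingers measure 130 mm over their backs; the gripper's body (78 mm by 193 mm) begins 47 mm behind the grasp point.
Start: joints at [1.404, 0.359, 0.012, 0, -1.224, -0.288], TCP at [0.297, 0.606, 0.193] pointing down, gripper open.
Joint ranges: [-3.07, 3.07], [-1.43, 2.12], [-1.02, 1.25], [-3.03, 1.67], [-3.05, -0], [-3.03, 3.03]. Speed limits (rad/s): [2.39, 2.39, 3.01, 3.14, 3.14, 3.14].

## Interface

Orientations are given as [roll, pitch, yaw] about the fixed x, y, z axes, in that order (R = Rz(yaw) Ry(pitch) Rx(roll)).
In Python, from station import get_state, grab_frame, job_done, regions_of gives the robot as it stands.
- The arm moves only by the tool drive_tool, never from a script. Its argument "rows" is a list of rows, each a list of 3 entries, a list of its own where there are three numbers: the shift along the world's x, y, z as a fraction of full scale, then the turn about the world's z as a fraction of full scale, then the opening, from 0 (shut) to 1 (fully open). A call has 1 to 12 rows; each row is the pose to reach, as a shift and turn from the pose commanded when the call began; what a row does not reach only later rows make up. Full scale, the value 1, is 30 cm for a shift and 90 degrees for a turn. A row lasts 1/10 s, in which the tool goes at most 50 mm and 8.59 degrees, less where a joint would pass 70% of its speed; a pose out of reach is approached as far as the arm can. A call with a number of a shift or a turn outside -1 to 1 is refused whole. A call with a gripper value outside its range is refused whole. The fingers move at their own pace and stop on an object; "newtons" is the grip in N (left out, the last holds). Time passes only in rows, so rows that repeat a pose let the fingers close. It gives the time, the measured TCP pose, the force and the opening at its end, in the units of the state.
- get_state(): the state, without advancing time (a new reading comes with each control period).
- grab_frame(name): name is "side" or "top"; returns a dict with "img" (480x640x3 uint8, blue, green, red), "fx", "fy", "cx", "cy" (pixels), "T" (4x4, takes a point from camera to world coordinates). Camera axes: x right, y down, z forward; pixel columns grow to the right and rows downward; lengths in m; the calibration is good to about 2 mm. A picture is of the moment at which its call begins. There is no depth.
- job_done(): hands the job in, once; it reports no verdict.
Trained networks look in a picture, given as the dict that the camera call returned (one of the last four; its "shot" number tells which), for a name from the list of things; names that differ only in an ending like _2 or _b are one class to them, and where a whole thing is asked for, a point or a joint stands for the part that bears it (a point fixed in the world has none). Each returns a list of dicts, best first, with "confidence" (0 to 1); they miss things now and then, are a little off and sometimes report something else, mostly with a low value. They report only what shows in the picture. A call takes as long as a camera call.
- regions_of(picture, thing): "pixels" (480x640 bool, what is visible of it) and "box" ([left, top, right, bottom] in pixels, round what is visible of it).
The state is a dict: "t": time; "q": joint angles; "qd": joint speeds; "joint_efforts": joint torques, N m; "eef_pos": TCP position; "ee_rot": TCP orientation; "force": force on the tool from outside, world axes, zero at the start; "moment": the same for the moment, N m; "width": finger opening in m.
Only numpy, scipy, OpenCV 4.12 (cv2) and the standard library are available. Lean on these libraries where they do the work, as an engineer would, in place of code of your own. Each camera call takes 0.05 s, during which the arm holds its last target. There are 200 camera calls.

## Task

The green line tensioner stands tilted in its bench fixture with its lock ring backed off. Swing the red clamp handle all the way over until the pad grips the barrel, then turn the knurled lock ring anticlockwise (seen from the fork end) until it is tight against the fork housing, without letting the barrel turn. Leave the tensioner clamped and the shackle, carton and bottle where they stand.

Things in the scene. Friction and masses are not known exactly. Their poses are not given: they have to be found in the camera images.
- fixture: Bench fixture fixed to the table, place and yaw vary: plate 130 x 270 x 15 mm (its centre at y = +25 mm). Origin on the table, z up. The tensioner stands in it, leaning 30 degrees from vertical towards -y; the toggle clamp with its red handle stands on the +y side. The tensioner's axis starts in a cup at (0, 50, 35) mm and runs along (0, -0.5, 0.866).
- housing_face (a point): Centre of the fork housing's underside, on the tensioner's axis 162 mm from the cup; z along the axis, up. Above it: housing disc 48 mm across, 10 mm thick, then fork cheeks 36 x 34 mm up to 28 mm (the top end). Below it: brass threaded neck 32 mm across for 44 mm, then the green barrel, 42 mm across. Saddles under the barrel end 58 mm below this point.
- ring_centre (a point): Centre of the knurled steel lock ring, 60 mm across, 22 mm high, on the neck. z = the tensioner's axis, pointing up out of the fork end; x, y turn with the ring. Grip it across its diameter with the fingers along the axis, from the fork end; the fork end (narrower than the ring) then stands between the fingers, its top 39 (ring home) to 44 mm beyond the ring's centre.
- ring (a joint): Turn of the lock ring on the barrel, rad, growing anticlockwise seen from the fork end: 0 to 0.8 at the start, 2.5 home against the housing (hard stop), so it takes several grips. It climbs 12 mm a turn towards the fork end; the gap to the housing is 3 to 5 mm at the start. Stiff thread, about 0.25 N m, stays where left.
- barrel (a joint): Turn of the barrel (with neck and fork housing) in the fixture, rad, same sense as the ring; starts between -0.4 and 0.4. Unclamped it turns at 0.06 N m, so it goes round with the ring. Clamped it withstands about 1.2 N m, then slips, as when a firmly gripped ring is driven on after coming home (a light grip of 20 to 25 N is enough and slips on the ring first).
- barrel_mark (a point): Yellow line on the barrel's side, 21 mm from its axis and 75 mm up from the cup; turns with the barrel.
- clamp_handle (a joint): Swing of the clamp handle, rad: 0 to 0.2 at the start (open, standing up, leaning a little over the tensioner); 1.5 fully over (its stop, pointing 27 degrees above level to the fixture's +y side; over centre, stays there). It drives the pad 25 mm onto the barrel. The pad meets the barrel at about 1.0 rad; the grip then takes up to about 15 N, before that 3 N.
- handle_pivot (a point): Centre of the clamp handle's pivot, whose axle lies along the fixture's x axis.
- handle_grip (a point): Middle of the red round handle grip, 24 mm across and 66 mm long, 68 mm from the pivot. Its z axis points from the pivot along the handle to its end (33 mm farther). The handle swings in the fixture's y-z plane from up to the +y side. It can be pushed over with shut fingertips from its -y side, or pinched.
- shackle_centre (a point): Loose green bow shackle with yellow pin, 100 x 110 mm, 24 mm high, lying beside the fixture (bystander). Centre, half-way up.
- carton_centre (a point): Loose closed cardboard carton 95 x 75 x 60 mm beside the fixture (bystander). Centre, half-way up.
- lacquer_centre (a point): Loose sealing-lacquer bottle with red cap, 40 mm across, 85 mm high, standing beside the fixture (bystander). Centre, half-way up.

How it is judged:
On the way, in this order (a step that is already met when the one before it is completed fails the run):
1. the clamp is fully over and grips the barrel (value of joint clamp_handle above 1.4 rad), for 0.2 s.
2. the lock ring is home against the fork housing while the clamp holds (value of joint ring above 2.4 rad and value of joint clamp_handle above 1.4 rad), for 0.2 s.
At the end, for the whole second after the job is handed in: clamp handle over centre (within 0.1 rad of its stop), lock ring home (within 0.1 rad of its stop), barrel within 5.5 mm at its mark (15 degrees) of where it stood, bystanders within 20 mm of where they stood (all of step 2 and distance of barrel_mark from where it was at the start of the episode below 0.0055 m and distance of each of shackle_centre, carton_centre, lacquer_centre from where it was at the start of the episode below 0.02 m); the robot touches nothing.
It fails at once if the barrel turns more than 15 degrees (5.5 mm at its yellow mark) from where it stood (distance of barrel_mark from where it was at the start of the episode above 0.0055 m).
It fails at once if a bystander is shifted or lifted by more than 20 mm (distance of any of shackle_centre, carton_centre, lacquer_centre from where it was at the start of the episode above 0.02 m).
It also fails if it takes over 58 s, if anything falls off the work surface, if the arm or the gripper's body presses on something with over 40 N, if the wrist force passes 120 N, or if a joint passes its speed limit or range.

## Working session

There is one attempt and no reset: what is moved stays moved. The work goes in short steps, Python scripts to look and compute and a tool call to move; the robot and the scene stay as the last step left them, time stands still between calls to the robot, and variables do not carry over. Pictures are saved under pics/ and viewed, about 8 in all and at most 12, crops included, and the job is handed in when it is done.

Besides the shell and the picture viewer there is one more tool, called after "Emit:" as name([rows], argument=value, ...), one row to a line, values as JSON. drive_tool: Moves the arm, as the interface text tells. Its arguments: {"type":"object","properties":{"rows":{"type":"array"},"newtons":{"type":"number"}},"required":["rows"]}

```bash
mkdir -p pics; cat > h.py <<'E'
import numpy as np,cv2
from station import *
def cam(f):
    K=np.array([[f['fx'],0,f['cx']],[0,f['fy'],f['cy']],[0,0,1]],float);return K,np.array(f['T'])
def proj(f,P):
    K,T=cam(f);p=(np.atleast_2d(P)-T[:3,3])@T[:3,:3];p=p@K.T;return p[:,:2]/p[:,2:]
def ray(f,u):
    K,T=cam(f);d=T[:3,:3]@np.linalg.solve(K,[u[0],u[1],1]);return T[:3,3],d/np.linalg.norm(d)
def onz(f,u,z):
    o,d=ray(f,u);return o+d*(z-o[2])/d[2]
def tri(rs):
    A=sum(np.eye(3)-np.outer(d,d) for o,d in rs);b=sum((np.eye(3)-np.outer(d,d))@o for o,d in rs);return np.linalg.solve(A,b)
E
python3 - <<'E'
from h import *
s=get_state();print({k:np.round(v,3).tolist() for k,v in s.items()})
for n in('side','top'):
    f=grab_frame(n);cv2.imwrite(f'pics/{n}0.png',f['img']);print(n,np.round(f['T'],3).tolist(),f['fx'],f['cx'],f['cy'])
    np.save(f'{n}0.npy',f,allow_pickle=True)
    for t in('fixture','ring','clamp_handle','handle_grip','barrel','housing_face','shackle_centre','carton_centre','lacquer_centre'):
        r=regions_of(f,t)
        for x in r[:2]:
            ys,xs=np.nonzero(x['pixels']);print(t,round(x['confidence'],2),x['box'],xs.mean().round(1),ys.mean().round(1))
E
```

```text
{'t': 0.0, 'q': [1.404, 0.359, 0.011, -0.0, -1.224, -0.288], 'qd': [-0.0, -0.001, -0.002, -0.001, 0.0, -0.001], 'joint_efforts': [0.003, -58.273, 29.305, 6.997, 0.007, -0.0], 'eef_pos': [0.296, 0.606, 0.192], 'ee_rot': [-1.569, 0.0, 2.687], 'force': [0.042, -0.123, 0.293], 'moment': [-0.012, -0.0, -0.024], 'width': 0.087}
side [[0.998, -0.025, 0.065, 0.528], [-0.069, -0.486, 0.871, -0.877], [0.009, -0.874, -0.486, 0.635], [0.0, 0.0, 0.0, 1.0]] 506.5346212137046 323.0344593250512 239.5089082299106
fixture 0.83 [233.7, 165.2, 314.4, 345.1] 277.8 279.9
ring 0.82 [257.8, 238.1, 286.9, 264.0] 272.5 253.7
clamp_handle 0.64 [273.9, 166.2, 292.2, 223.9] 283.5 191.8
clamp_handle 0.42 [255.0, 231.7, 287.5, 273.0] 271.3 248.7
handle_grip 0.64 [278.2, 166.2, 295.2, 219.2] 283.8 190.5
handle_grip 0.55 [254.5, 228.0, 286.6, 277.3] 270.8 248.6
barrel 0.6 [256.1, 228.2, 286.3, 272.4] 271.1 248.6
barrel 0.45 [232.8, 163.7, 317.7, 345.5] 277.7 280.6
housing_face 0.68 [255.0, 227.7, 283.3, 273.2] 271.3 248.7
shackle_centre 0.89 [222.8, 353.1, 295.1, 410.0] 261.1 377.8
carton_centre 0.77 [324.2, 274.7, 
[... 191 characters left out ...]
, 0.0, 0.0, 1.0]] 512.9198134819619 316.63954168651554 239.76350264983427
fixture 0.95 [209.4, 242.3, 360.4, 320.3] 288.6 278.7
ring 0.65 [299.7, 273.2, 322.4, 302.2] 306.7 283.9
clamp_handle 0.8 [224.1, 266.3, 239.5, 281.6] 231.1 273.5
clamp_handle 0.25 [299.9, 270.9, 317.6, 300.9] 306.6 284.1
handle_grip 0.85 [223.8, 267.2, 246.3, 282.4] 232.6 274.1
barrel 0.62 [279.6, 267.5, 334.6, 303.0] 307.0 283.6
barrel 0.33 [370.0, 207.3, 390.1, 227.5] 381.2 216.2
housing_face 0.94 [283.0, 270.1, 334.7, 303.2] 307.4 284.2
shackle_centre 0.97 [365.9, 268.0, 425.1, 319.5] 394.8 290.5
carton_centre 0.55 [288.8, 182.1, 335.2, 237.3] 312.9 209.7
lacquer_centre 0.64 [370.4, 207.8, 388.2, 224.1] 381.3 215.7
```

```bash
python3 - <<'E'
import cv2,numpy as np
a=cv2.imread('pics/side0.png')[150:350,205:338];b=cv2.imread('pics/top0.png')[230:330,200:340]
a=cv2.resize(a,(399,600),interpolation=2);b=cv2.resize(b,(392,280),interpolation=2)
c=np.zeros((600,800,3),np.uint8);c[:,:399]=a;c[:280,405:797]=b
t=cv2.resize(cv2.imread('pics/top0.png'),(395,296));c[304:600,405:]=t
cv2.imwrite('pics/c0.png',c)
E
```

```text
(no output)
```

View pics/c0.png

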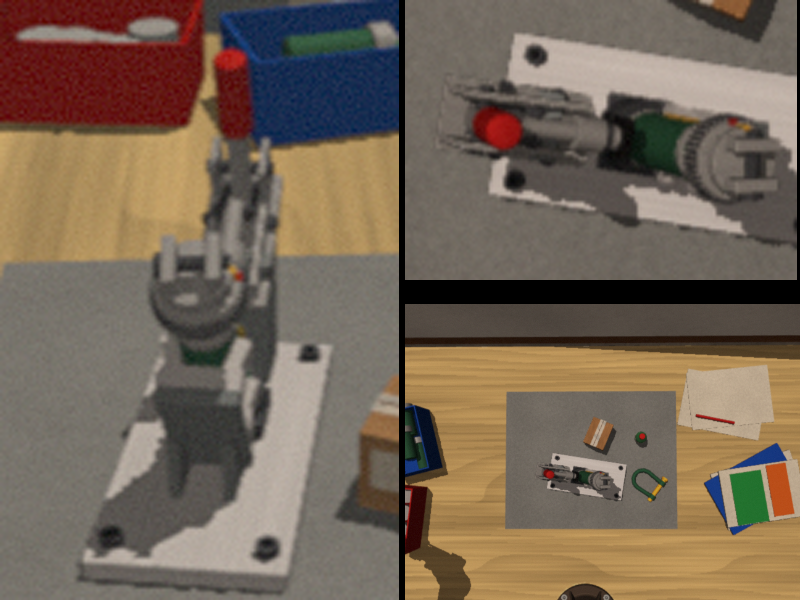

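```bash
cat >> h.py <<'E'
def load(n): return np.load(f'{n}.npy',allow_pickle=True).item()
def fix(p):
    c,s=np.cos(p[2]),np.sin(p[2]);return np.array([[c,-s,0],[s,c,0],[0,0,1]]),np.array([p[0],p[1],0])
def F(p,P):
    R,t=fix(p);return np.atleast_2d(P)@R.T+t
AX=np.array([0,-.5,.8660254]);CUP=np.array([0,.05,.035])
E
cat > fit.py <<'E'
from h import *
from scipy.optimize import least_squares
S=load('side0');T=load('top0')
# plate quad refine: bright low-saturation pixels vs. outline, corner seeds by cornerSubPix
cs={'S':[(232.7,340,-1,-1),(300.7,343.3,1,-1),(315.7,265.7,1,1)],'T':[(238.6,241.8,1,1),(230.4,299.6,-1,1),(358.5,261,1,-1),(348,318,-1,-1)]}
obs=[]
for k,f in(('S',S),('T',T)):
    g=cv2.GaussianBlur(cv2.cvtColor(f['img'],6),(0,0),1)
    p=np.array([c[:2] for c in cs[k]],np.float32).reshape(-1,1,2)
    q=cv2.cornerSubPix(g,p.copy(),(4,4),(-1,-1),(3,50,.01)).reshape(-1,2)
    for a,b in zip(q,cs[k]): print(k,b,a.round(1)); obs.append((f,a,np.array([.065*b[2],.025+.135*b[3],.015])))
r=least_squares(lambda p:np.concatenate([(proj(f,F(p,P))[0]-a) for f,a,P in obs]),[.5,0,0],loss='soft_l1')
p=r.x;print(p,r.fun.reshape(-1,2).round(1).tolist());np.save('p.npy',p)
ax=F(p,CUP+.162*AX);print('housing face',ax)
for h in(.136,.162,.19):
    P=F(p,CUP+h*AX);print(h,P.round(3),proj(S,P).round(1),proj(T,P).round(1))
# handle in plane x=0 ... triangulate tip, base from pictures
E
python3 fit.py
```

```text
S (232.7, 340, -1, -1) [232.7 340. ]
S (300.7, 343.3, 1, -1) [299.6 341.1]
S (315.7, 265.7, 1, 1) [315.7 265.7]
T (238.6, 241.8, 1, 1) [238.6 241.8]
T (230.4, 299.6, -1, 1) [230.4 299.6]
T (358.5, 261, 1, -1) [358.4 260.3]
T (348, 318, -1, -1) [348. 318.]
[ 0.49446746 -0.02984332 -0.15551201] [[-1.5, -3.5], [0.7, -0.1], [-0.7, -1.6], [0.2, -0.6], [-0.9, -0.1], [1.2, -0.6], [2.7, 0.3]]
housing face [[ 0.48966599 -0.06046922  0.17529611]]
0.136 [[ 0.492 -0.048  0.153]] [[271.3 249.8]] [[312.5 285.6]]
0.162 [[ 0.49  -0.06   0.175]] [[269.5 242.8]] [[319.1 287.2]]
0.19 [[ 0.487 -0.074  0.2  ]] [[267.6 234.8]] [[326.5 289. ]]
```

```bash
cat > fit2.py <<'E'
from h import *
from scipy.optimize import least_squares
S=load('side0');T=load('top0');p=np.load('p.npy')
def red(f,box):
    h=cv2.cvtColor(f['img'],cv2.COLOR_BGR2HSV);m=((h[...,0]<10)|(h[...,0]>172))&(h[...,1]>140)&(h[...,2]>60)
    x0,y0,x1,y1=box;M=np.zeros_like(m);M[y0:y1,x0:x1]=m[y0:y1,x0:x1]
    n,l,st,_=cv2.connectedComponentsWithStats(M.astype(np.uint8));i=1+np.argmax(st[1:,4]);return l==i
ms=red(S,(268,160,300,205)),red(T,(215,262,250,290))
def hull(f,v):
    c=v[:3];d=np.array([0,np.cos(v[3]),np.sin(v[3])]);e=np.cross(d,[1,0,0]);a=np.linspace(0,2*np.pi,24)[:,None]
    ring=.012*(np.cos(a)*[1,0,0]+np.sin(a)*e);return proj(f,F(p,np.vstack([c+.033*d+ring,c-.033*d+ring])))
def feat(u): return np.r_[u.min(0),u.max(0)]
obs=[]
for m in ms:
    ys,xs=np.nonzero(m);obs.append([xs.min()-.5,ys.min()-.5,xs.max()+.5,ys.max()+.5])
print(obs)
r=least_squares(lambda v:np.r_[feat(hull(S,v))-obs[0],feat(hull(T,v))-obs[1]],[0,.13,.2,1.7],x_scale=[.01,.01,.01,.1],loss='soft_l1')
v=r.x;print('grip centre fixture',v[:3].round(4),'angle from +y deg',np.degrees(v[3]).round(1),r.fun.round(1))
d=np.array([0,np.cos(v[3]),np.sin(v[3])]);print('pivot fix',v[:3]-.068*d,'world',F(p,v[:3]-.068*d),'grip world',F(p,v[:3]))
np.save('v.npy',v)
out=[]
for f,(x0,y0,w,hh),k in((S,(205,150,133,200),3),(T,(200,225,165,100),2.4)):
    im=cv2.resize(f['img'],None,fx=4,fy=4,interpolation=2)
    def dr(P,c,cl=True): cv2.polylines(im,[((proj(f,P)+.5)*4-.5).round().astype(int)],cl,c,1)
    for z in(0,.015): dr(F(p,[[x,y,z] for x,y in((-.065,-.11),(.065,-.11),(.065,.16),(-.065,.16))]),(255,0,255))
    a=np.linspace(0,2*np.pi,40)[:,None];X=np.array([1,0,0]);V=np.cross(AX,X)
    for h,rr,c in((.162,.024,(255,255,0)),(.172,.024,(255,255,0)),(.147,.030,(0,255,255))): dr(F(p,CUP+h*AX+rr*(np.cos(a)*X+np.sin(a)*V)),c)
    u=((hull(f,v)+.5)*4).astype(int);cv2.polylines(im,[cv2.convexHull(u)],True,(0,255,0),1)
    im=im[y0*4:(y0+hh)*4,x0*4:(x0+w)*4];out.append(im)
c=np.zeros((600,800,3),np.uint8);c[:,:399]=cv2.resize(out[0],(399,600));t=cv2.resize(out[1],(400,242));c[:242,400:]=t
cv2.imwrite('pics/c1.png',c)
E
python3 fit2.py
```

```text
[[np.float64(275.5), np.float64(165.5), np.float64(288.5), np.float64(195.5)], [np.float64(223.5), np.float64(267.5), np.float64(241.5), np.float64(283.5)]]
grip centre fixture [0.0006 0.1242 0.234 ] angle from +y deg 93.8 [ 0.  -1.9 -0.   2.3  0.1  0.6 -0.2 -0.5]
pivot fix [0.00064042 0.1286413  0.16614016] world [[0.51502488 0.0971464  0.16614016]] grip world [[0.51433111 0.09272125 0.23399248]]
```

View pics/c1.png

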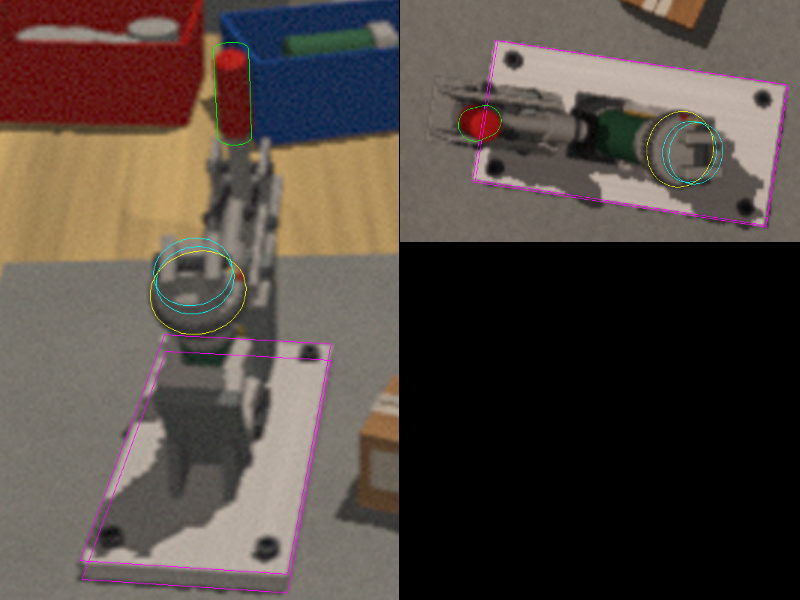

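```bash
cat > f3.py <<'E'
from h import *
from scipy.optimize import least_squares
S=load('side0');T=load('top0');p=np.load('p.npy')
def q(v,L=.066):
    d=np.array([0,np.cos(v[3]),np.sin(v[3])]);return v[:3]+d*L/2,v[:3]-d*L/2
for L in(.066,.054):
  def res(v):
    t,b=q(v,L);return np.r_[proj(S,F(p,t))[0]-[282,169.3],proj(T,F(p,t))[0]-[233.9,276.4],proj(S,F(p,b))[0]-[283.7,194.3]]
  r=least_squares(res,[0,.13,.2,1.8],x_scale=[.01,.01,.01,.1]);v=r.x
  d=np.array([0,np.cos(v[3]),np.sin(v[3])]);print(L,v[:3].round(4),np.degrees(v[3]),r.fun.round(1),'piv fix',(v[:3]-.068*d).round(4))
im=[cv2.resize(S['img'][160:230,262:310],None,fx=8,fy=8,interpolation=2),cv2.resize(T['img'][258:300,210:260],None,fx=8,fy=8,interpolation=2)]
c=np.zeros((600,800,3),np.uint8);c[:560,:384]=im[0];c[:336,390:790]=im[1];cv2.imwrite('pics/c2.png',c)
E
python3 f3.py
```

```text
0.066 [0.0011 0.1268 0.2302] 106.58721977346866 [-0.6 -0.  -0.  -0.4  0.1  0. ] piv fix [0.0011 0.1462 0.165 ]
0.054 [0.0019 0.1182 0.234 ] 91.4138215895735 [-0.1  0.3  0.  -0.9 -0.9 -0.3] piv fix [0.0019 0.1199 0.1661]
```

View pics/c2.png

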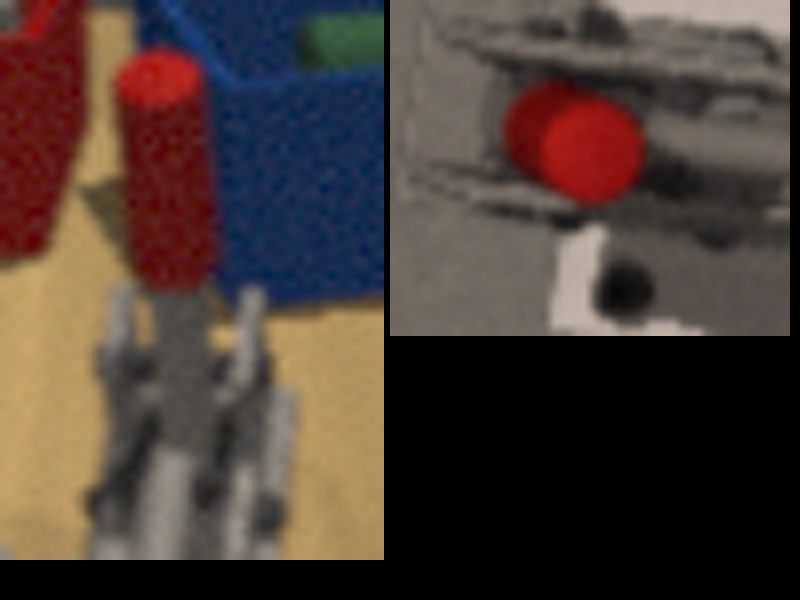

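```bash
cat > f4.py <<'E'
from h import *
from scipy.optimize import least_squares
S=load('side0');T=load('top0');p=np.load('p.npy')
def res(v):
    d=np.array([0,np.cos(v[3]),np.sin(v[3])])*.033;t,b=v[:3]+d,v[:3]-d
    return np.r_[proj(S,F(p,t))[0]-[281.5,169.1],proj(T,F(p,t))[0]-[234.8,276.3],proj(S,F(p,b))[0]-[283.4,192.7],proj(T,F(p,b))[0]-[229.4,273.6]]
r=least_squares(res,[0,.13,.2,1.8],x_scale=[.01,.01,.01,.1]);v=r.x
d=np.array([0,np.cos(v[3]),np.sin(v[3])]);piv=v[:3]-.068*d
print(v[:3].round(4),np.degrees(v[3]),r.fun.round(1),'piv fix',piv.round(4),'world',F(p,piv),F(p,v[:3]))
np.save('v.npy',v)
for a in(v[3]*57.2958,80,60,45,27): 
    a=np.radians(a);print(a*57.3,F(p,piv+.068*np.array([0,np.cos(a),np.sin(a)])).round(4))
E
python3 f4.py
```

```text
[0.001  0.1259 0.2325] 108.99421136891546 [-0.3 -0.3  0.1  0.   0.3  0.3 -0.2 -0.1] piv fix [0.001  0.148  0.1682] world [[0.51836003 0.1162681  0.16819181]] [[0.51493207 0.09440305 0.23248931]]
109.00227900962183 [[0.5149 0.0944 0.2325]]
80.00589291142006 [[0.5202 0.1279 0.2352]]
60.00441968356504 [[0.5236 0.1499 0.2271]]
45.00331476267378 [[0.5258 0.1638 0.2163]]
27.00198885760427 [[0.5277 0.1761 0.1991]]
```

Emit:
drive_tool([
  [[0, 0, 0.2], 0, 0.6],
  [[0, 0, 0.35], 0, 0.6],
  [[0, 0, 0.467], 0, 0.6],
  [[0.05, -0.13, 0.467], -0.08, 0.6],
  [[0.1, -0.27, 0.467], -0.16, 0.6],
  [[0.16, -0.41, 0.467], -0.24, 0.6],
  [[0.22, -0.55, 0.467], -0.32, 0.6],
  [[0.28, -0.7, 0.467], -0.4, 0.6],
  [[0.34, -0.85, 0.467], -0.48, 0.6],
  [[0.4, -1, 0.467], -0.56, 0.6],
  [[0.4, -1, 0.467], -0.6, 0.6],
  [[0.4, -1, 0.467], -0.6, 0.6],
], newtons=40)

```text
t: 2.2
eef_pos: [0.417, 0.3052, 0.3339]
ee_rot: [-1.572, -0.001, 1.741]
force: [-0.5, -0.2, -0.0]
width: 0.053
```

Emit:
drive_tool([
  [[0.07, -0.15, 0], -0.05, 0.6],
  [[0.14, -0.3, 0], -0.1, 0.6],
  [[0.2, -0.44, 0], -0.15, 0.6],
  [[0.27, -0.58, 0], -0.2, 0.6],
  [[0.327, -0.704, 0], -0.207, 0.6],
  [[0.327, -0.704, 0], -0.207, 0.6],
  [[0.327, -0.704, -0.1], -0.207, 0.6],
  [[0.327, -0.704, -0.1], -0.207, 0.6],
])

```text
t: 3.0
eef_pos: [0.5128, 0.0955, 0.2998]
ee_rot: [-1.565, 0.002, 1.421]
force: [-0.1, 0.1, 0.3]
width: 0.0525
```

```bash
cat > look.py <<'E'
from h import *
import sys
n=sys.argv[1]
p=np.load('p.npy')
S=grab_frame('side');T=grab_frame('top');np.save(f'S{n}.npy',S,allow_pickle=True);np.save(f'T{n}.npy',T,allow_pickle=True)
s=get_state();print(s['t'],np.round(s['eef_pos'],4),np.round(s['ee_rot'],3),np.round(s['force'],1),np.round(s['q'],2))
c=np.zeros((600,800,3),np.uint8);a=cv2.resize(S['img'][130:330,205:338],(399,600),interpolation=2);b=cv2.resize(T['img'][215:335,195:355],(400,300),interpolation=2)
c[:,:399]=a;c[:300,400:]=b;cv2.imwrite(f'pics/l{n}.png',c)
E
python3 look.py 1
```

```text
3.1 [0.5144 0.0958 0.3033] [-1.570e+00  1.000e-03  1.422e+00] [1.5 0.9 0.7] [ 0.56  0.05 -0.13  0.   -1.39 -0.71]
```

View pics/l1.png

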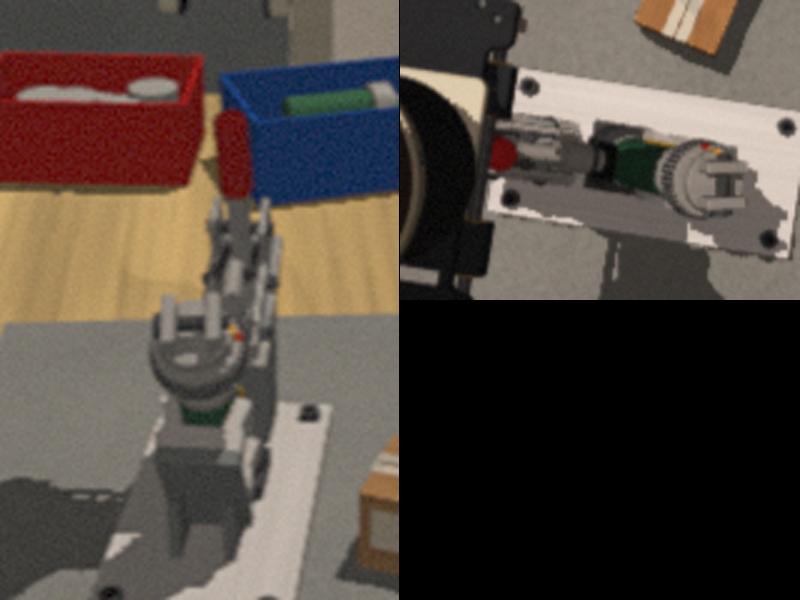

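Emit:
drive_tool([
  [[0, -0.003, -0.1], 0, 0.6],
  [[0, -0.003, -0.18], 0, 0.6],
  [[0, -0.003, -0.25], 0, 0.6],
  [[0, -0.003, -0.3], 0, 0.6],
  [[0, -0.003, -0.3], 0, 0.6],
  [[0, -0.003, -0.3], 0, 0],
  [[0, -0.003, -0.3], 0, 0],
  [[0, -0.003, -0.3], 0, 0],
  [[0, -0.003, -0.3], 0, 0],
  [[0, -0.003, -0.3], 0, 0],
], newtons=45)

```text
t: 4.1
eef_pos: [0.5148, 0.0944, 0.2139]
ee_rot: [-1.571, -0.001, 1.419]
force: [-2.4, 0.9, 2.8]
width: 0.0227
```

Emit:
drive_tool([
  [[0.0053, 0.034, 0.009], 0, 0],
  [[0.0053, 0.034, 0.009], 0, 0],
  [[0.0114, 0.073, 0.0124], 0, 0],
  [[0.0114, 0.073, 0.0124], 0, 0],
  [[0.0175, 0.112, 0.009], 0, 0],
  [[0.0175, 0.112, 0.009], 0, 0],
  [[0.0235, 0.1495, -0.001], 0, 0],
  [[0.0235, 0.1495, -0.001], 0, 0],
  [[0.029, 0.185, -0.018], 0, 0],
  [[0.029, 0.185, -0.018], 0, 0],
])

```text
t: 5.1
eef_pos: [0.5231, 0.1505, 0.2068]
ee_rot: [-1.57, 0.001, 1.42]
force: [-0.3, 0.2, 0.6]
width: 0.0002
```

```bash
python3 look.py 2
```

```text
5.2 [0.5231 0.1499 0.2074] [-1.57e+00  1.00e-03  1.42e+00] [ 0.2 -0.9  0.2] [ 0.64  0.13 -0.25 -0.   -1.18 -0.79]
```

View pics/l2.png

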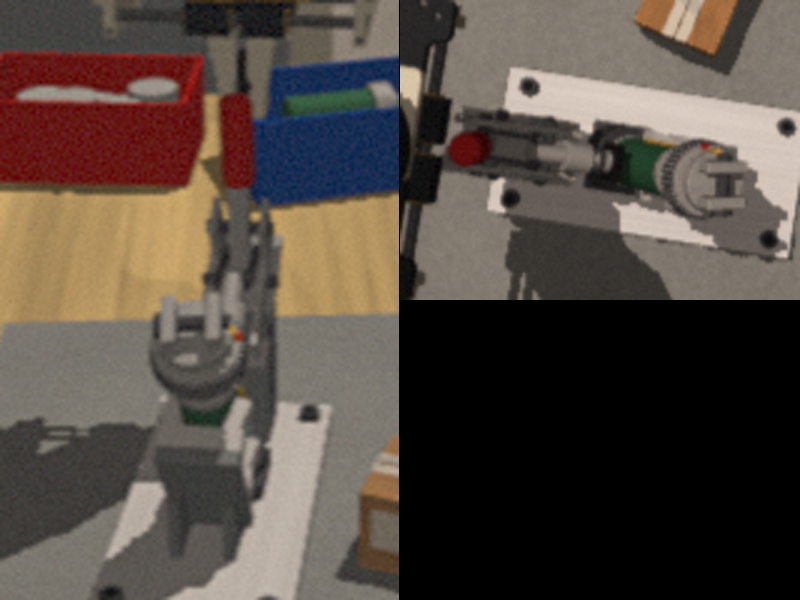

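```bash
cat > f5.py <<'E'
from h import *
from scipy.optimize import minimize_scalar
p=np.load('p.npy');v=np.load('v.npy');d=lambda a:np.array([0,np.cos(a),np.sin(a)])
piv=v[:3]-.068*d(v[3])
T=load('T2');S=load('S2')
for f,u in((T,(222.8,273.7)),(S,(283.2,163.3))):
    r=minimize_scalar(lambda a:((proj(f,F(p,piv+.101*d(a)))[0]-u)**2).sum(),bounds=(.5,1.95),method='bounded');print('angle',np.degrees(r.x),r.fun**.5)
e=np.array([.5231,.1499,.2074])
for a in(115,100,90,80,70,60,50,42,36,30,27,24,20):
    A=np.radians(a);c=piv+.072*d(A)+.012*np.array([0,-np.sin(A),np.cos(A)])-[0,.0095,0]
    w=F(p,c)[0];print(a,w.round(4),((w-e)/.3).round(3).tolist())
E
python3 f5.py
```

```text
angle 97.03828602812612 0.8895134685334565
angle 97.42871080659559 0.5934091471498493
115 [0.5105 0.0661 0.2284] [-0.042, -0.279, 0.07]
100 [0.5131 0.0829 0.237 ] [-0.033, -0.223, 0.099]
90 [0.515  0.095  0.2402] [-0.027, -0.183, 0.109]
80 [0.517  0.1076 0.2412] [-0.02, -0.141, 0.113]
70 [0.519  0.1201 0.24  ] [-0.014, -0.099, 0.109]
60 [0.5209 0.1322 0.2365] [-0.007, -0.059, 0.097]
50 [0.5226 0.1435 0.2311] [-0.002, -0.021, 0.079]
42 [0.5239 0.1518 0.2253] [0.003, 0.006, 0.06]
36 [0.5248 0.1575 0.2202] [0.006, 0.025, 0.043]
30 [0.5256 0.1626 0.2146] [0.008, 0.042, 0.024]
27 [0.526  0.1649 0.2116] [0.01, 0.05, 0.014]
24 [0.5263 0.167  0.2084] [0.011, 0.057, 0.003]
20 [0.5267 0.1697 0.2041] [0.012, 0.066, -0.011]
```

Emit:
drive_tool([
  [[0, 0, 0.16], 0, 0],
  [[0, 0, 0.3], 0, 0],
  [[0, 0, 0.31], 0, 0],
  [[-0.02, -0.15, 0.31], 0, 0],
  [[-0.042, -0.29, 0.31], 0, 0],
  [[-0.045, -0.3, 0.31], 0, 0],
  [[-0.045, -0.3, 0.2], 0, 0],
  [[-0.045, -0.3, 0.09], 0, 0],
  [[-0.045, -0.3, 0.09], 0, 0],
])

```text
t: 6.1
eef_pos: [0.5071, 0.0589, 0.231]
ee_rot: [-1.564, 0.003, 1.418]
force: [-0.4, 1.0, -0.4]
width: 0.0008
```

Emit:
drive_tool([
  [[0.006, 0.04, 0.005], 0, 0],
  [[0.012, 0.077, 0.009], 0, 0],
  [[0.015, 0.098, 0.014], 0, 0],
  [[0.018, 0.117, 0.019], 0, 0],
  [[0.025, 0.159, 0.023], 0, 0],
  [[0.031, 0.201, 0.019], 0, 0],
  [[0.034, 0.221, 0.014], 0, 0],
  [[0.038, 0.241, 0.007], 0, 0],
  [[0.041, 0.26, -0.001], 0, 0],
  [[0.043, 0.279, -0.011], 0, 0],
  [[0.043, 0.279, -0.011], 0, 0],
])

```text
t: 7.2
eef_pos: [0.5225, 0.1438, 0.2308]
ee_rot: [-1.57, 0.001, 1.419]
force: [-0.1, 0.3, 0.3]
width: 0.0004
```

Emit:
drive_tool([
  [[0.002, 0.014, -0.009], 0, 0],
  [[0.005, 0.027, -0.019], 0, 0],
  [[0.006, 0.037, -0.027], 0, 0],
  [[0.008, 0.046, -0.036], 0, 0],
  [[0.009, 0.055, -0.045], 0, 0],
  [[0.01, 0.063, -0.055], 0, 0],
  [[0.012, 0.071, -0.065], 0, 0],
  [[0.013, 0.076, -0.073], 0, 0],
  [[0.013, 0.076, -0.073], 0, 0],
])

```text
t: 8.1
eef_pos: [0.5264, 0.1663, 0.2092]
ee_rot: [-1.57, 0.0, 1.419]
force: [-0.5, -0.5, 0.5]
width: 0.0
```

```bash
python3 look.py 3
```

```text
8.2 [0.5266 0.1662 0.2097] [-1.571  0.     1.419] [-0.8 -0.6 -0.1] [ 0.66  0.15 -0.24  0.   -1.19 -0.81]
```

View pics/l3.png

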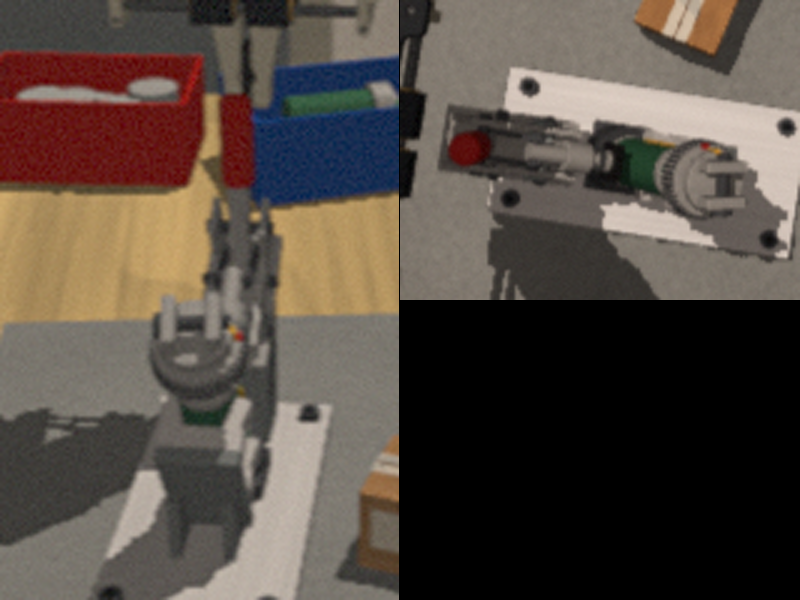

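```bash
python3 - <<'E'
from h import *
S=load('S3');T=load('T3');p=np.load('p.npy');v=np.load('v.npy')
for P in([.5266,.1662,.2097],[.5266,.1662,.26],F(p,v[:3])[0]):
    a=proj(S,P)[0];b=proj(T,P)[0];print(P,a,(a-[205,130])*3,b,(b-[195,215])*2.5)
im=cv2.resize(S['img'][120:230,250:320],None,fx=5.4,fy=5.4,interpolation=2)
im2=cv2.resize(T['img'][245:305,190:280],None,fx=4.4,fy=4.4,interpolation=2)
c=np.zeros((600,800,3),np.uint8);c[:im.shape[0],:im.shape[1]]=im;c[:im2.shape[0],390:390+im2.shape[1]]=im2;cv2.imwrite('pics/c3.png',c)
E
```

```text
[0.5266, 0.1662, 0.2097] [288.11709968 178.16489843] [249.35129905 144.4946953 ] [195.07079945 268.27872823] [  0.17699863 133.19682059]
[0.5266, 0.1662, 0.26] [287.5508136  156.38007448] [247.6524408   79.14022343] [187.84853797 268.69278857] [-17.87865508 134.23197141]
[0.51493207 0.09440305 0.23248931] [282.46040851 181.2007298 ] [232.38122552 153.60218939] [231.98854459 274.87677764] [ 92.47136148 149.6919441 ]
```

View pics/c3.png

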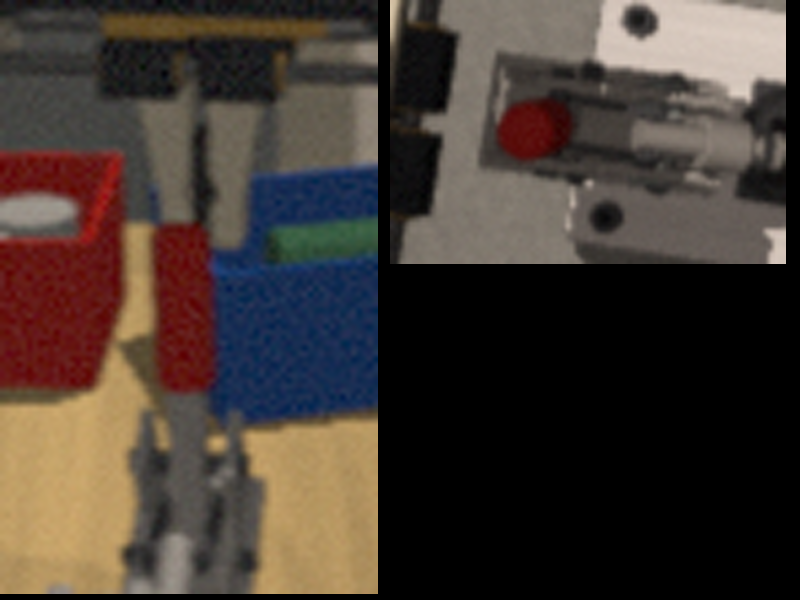

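```bash
python3 - <<'E'
from h import *
S=load('S1');T=load('T1')
R=np.array([-np.sin(1.422),np.cos(1.422),0])
for s in(-1,1):
  for w in(.026,.047):
    P=np.array([.5144,.0958,.3033])+s*w*R;print(s,w,proj(S,P)[0],proj(T,P)[0])
S=load('S3')
P=np.array([.5266,.1662,.2097])
for dz in(0,.019,.038,.047,.066):print(dz,proj(S,P+[0,0,dz]))
E
python3 - <<'E'
import sys;sys.path.insert(0,'.')
from h import *
S=load('S1');T=load('T1');S3=load('S3')
c=np.zeros((600,800,3),np.uint8)
c[:400,:400]=cv2.resize(S['img'][90:190,235:335],(400,400),interpolation=2)
c[:600,402:]=cv2.resize(S['img'],None,fx=.1,fy=.1)[:1,:1]
c[:400,402:800]=cv2.resize(T['img'][200:300,140:240],(398,400),interpolation=2)
cv2.imwrite('pics/c4.png',c[:400])
E
```

```text
-1 0.026 [294.11560781 148.29847911] [225.92618054 260.72462916]
-1 0.047 [304.63064612 148.67093868] [227.85733497 248.11533803]
1 0.026 [268.20145573 147.38055816] [221.12807904 292.05338145]
1 0.047 [257.78553058 147.01160934] [219.18381525 304.74826898]
0 [[288.11709968 178.16489843]]
0.019 [[287.90613751 170.04925886]]
0.038 [[287.69162172 161.79691271]]
0.047 [[287.58874271 157.83919379]]
0.066 [[287.36882406 149.37900167]]
```

View pics/c4.png

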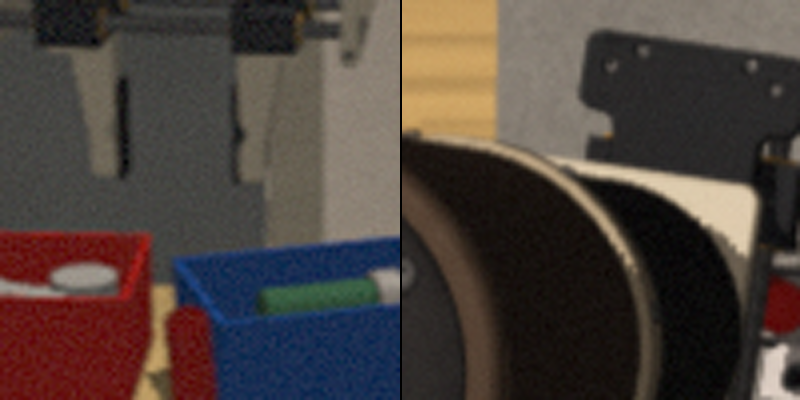

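```bash
sed -i 's/^e=.*/e=np.array([.5265,.1665,.2092])/; s/c=piv+.072/c=piv-[0,0,.030]+.065/; s/(115,100/(120,105,97,90/' f5.py; python3 f5.py
```

```text
angle 97.03828602812612 0.8895134685334565
angle 97.42871080659559 0.5934091471498493
120 [0.5102 0.0645 0.1885] [-0.054, -0.34, -0.069]
105 [0.5125 0.0788 0.1979] [-0.047, -0.292, -0.038]
97 [0.5138 0.0873 0.2012] [-0.042, -0.264, -0.027]
90 [0.515  0.095  0.2032] [-0.038, -0.238, -0.02]
90 [0.515  0.095  0.2032] [-0.038, -0.238, -0.02]
80 [0.5168 0.1064 0.2043] [-0.032, -0.2, -0.016]
70 [0.5186 0.1177 0.2034] [-0.026, -0.163, -0.019]
60 [0.5203 0.1287 0.2005] [-0.021, -0.126, -0.029]
50 [0.5219 0.1391 0.1957] [-0.015, -0.091, -0.045]
42 [0.5231 0.1467 0.1906] [-0.011, -0.066, -0.062]
36 [0.5239 0.1519 0.1861] [-0.009, -0.049, -0.077]
30 [0.5247 0.1566 0.1811] [-0.006, -0.033, -0.094]
27 [0.525  0.1587 0.1784] [-0.005, -0.026, -0.103]
24 [0.5253 0.1607 0.1756] [-0.004, -0.019, -0.112]
20 [0.5257 0.1632 0.1717] [-0.003, -0.011, -0.125]
```

Emit:
drive_tool([
  [[0, 0, 0.12], 0, 0],
  [[0, 0, 0.23], 0, 0],
  [[-0.01, -0.1, 0.23], 0, 0],
  [[-0.03, -0.25, 0.23], 0, 0],
  [[-0.056, -0.36, 0.23], 0, 0],
  [[-0.056, -0.36, 0.23], 0, 0],
  [[-0.056, -0.36, 0.12], 0, 0],
  [[-0.056, -0.36, 0], 0, 0],
  [[-0.056, -0.36, -0.04], 0, 0],
  [[-0.056, -0.36, -0.04], 0, 0],
])

```text
t: 9.2
eef_pos: [0.509, 0.058, 0.1964]
ee_rot: [-1.568, 0.002, 1.419]
force: [0.1, -0.3, -0.1]
width: 0.0007
```

Emit:
drive_tool([
  [[0.009, 0.068, 0.002], 0, 0],
  [[0.014, 0.096, 0.013], 0, 0],
  [[0.018, 0.122, 0.02], 0, 0],
  [[0.021, 0.141, 0.022], 0, 0],
  [[0.024, 0.16, 0.024], 0, 0],
  [[0.024, 0.16, 0.024], 0, 0],
])

```text
t: 9.8
eef_pos: [0.5175, 0.1069, 0.2053]
ee_rot: [-1.572, -0.001, 1.42]
force: [-0.5, -0.8, -0.2]
width: 0.0006
```

Emit:
drive_tool([
  [[0.003, 0.019, -0.001], 0, 0],
  [[0.006, 0.037, -0.003], 0, 0],
  [[0.008, 0.056, -0.008], 0, 0],
  [[0.011, 0.074, -0.013], 0, 0],
  [[0.014, 0.092, -0.021], 0, 0],
  [[0.017, 0.109, -0.029], 0, 0],
  [[0.019, 0.122, -0.037], 0, 0],
  [[0.021, 0.134, -0.046], 0, 0],
])

```text
t: 10.6
eef_pos: [0.5238, 0.1464, 0.192]
ee_rot: [-1.572, 0.001, 1.42]
force: [-2.0, -2.6, 12.2]
width: 0.0005
```

```bash
python3 look.py 4
```

```text
10.7 [0.5238 0.1465 0.1917] [-1.572e+00  1.000e-03  1.420e+00] [ 0.5 -3.5  7.3] [ 0.63  0.14 -0.28  0.   -1.15 -0.79]
```

View pics/l4.png

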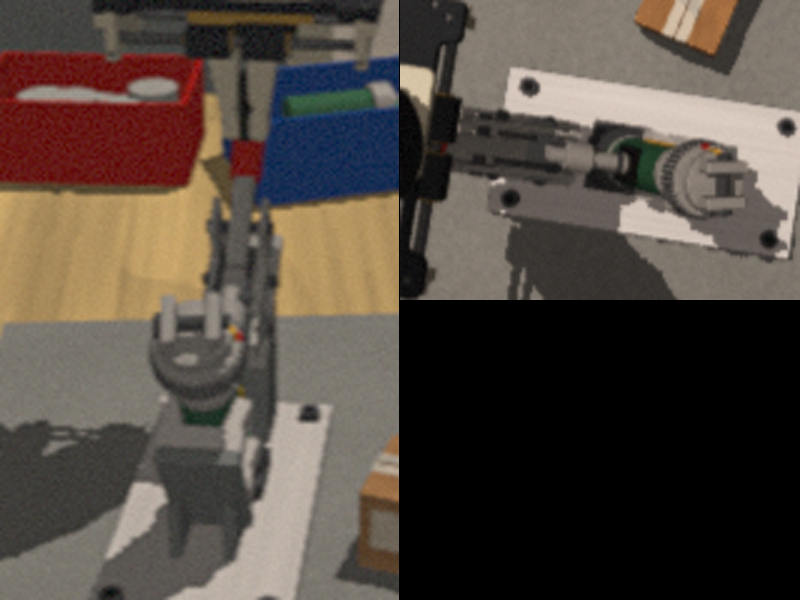

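Emit:
drive_tool([
  [[0.001, 0.009, -0.008], 0, 0],
  [[0.002, 0.017, -0.015], 0, 0],
  [[0.004, 0.025, -0.023], 0, 0],
  [[0.005, 0.033, -0.032], 0, 0],
  [[0.006, 0.04, -0.041], 0, 0],
  [[0.007, 0.047, -0.05], 0, 0],
  [[0.007, 0.047, -0.05], 0, 0],
])

```text
t: 11.4
eef_pos: [0.5255, 0.1606, 0.1762]
ee_rot: [-1.571, 0.001, 1.42]
force: [-1.0, -2.2, 6.9]
width: 0.0005
```

Emit:
drive_tool([
  [[0.001, 0.004, -0.007], 0, 0],
  [[0.001, 0.008, -0.013], 0, 0],
  [[0.001, 0.011, -0.02], 0, 0],
  [[0.001, 0.011, -0.02], 0, 0],
])

```text
t: 11.8
eef_pos: [0.526, 0.1613, 0.1747]
ee_rot: [-1.574, 0.003, 1.42]
force: [-12.8, -13.7, 37.0]
width: 0.0004
```

Emit:
drive_tool([
  [[0, 0, 0.1], 0, 0],
  [[0, 0, 0.25], 0, 0.5],
  [[0, 0, 0.4], 0, 1],
  [[-0.04, -0.15, 0.4], -0.06, 1],
  [[-0.07, -0.3, 0.4], -0.12, 1],
  [[-0.09, -0.45, 0.4], -0.18, 1],
  [[-0.11, -0.6, 0.4], -0.24, 1],
  [[-0.117, -0.72, 0.4], -0.25, 1],
  [[-0.117, -0.72, 0.4], -0.25, 1],
  [[-0.117, -0.72, 0.4], -0.25, 1],
], newtons=22)

```text
t: 12.8
eef_pos: [0.4902, -0.0525, 0.2894]
ee_rot: [-1.57, 0.0, 1.025]
force: [0.1, 1.3, -0.3]
width: 0.0666
```

```bash
python3 look.py 5; python3 - <<'E'
import sys;sys.path.insert(0,'.')
from h import *
S=load('S5');s=get_state()
y=s['ee_rot'][2];R=np.array([-np.sin(y),np.cos(y),0])
for k in(-1,1):print(proj(S,np.array(s['eef_pos'])+k*.044*R))
c=np.zeros((600,800,3),np.uint8);c[:600,:400]=cv2.resize(S['img'][90:300,210:350],(400,600),interpolation=2);T=load('T5');c[:300,400:]=cv2.resize(T['img'][215:335,195:355],(400,300),interpolation=2);cv2.imwrite('pics/c5.png',c)
E
```

```text
12.9 [ 0.4906 -0.0515  0.2896] [-1.57   0.     1.027] [-0.8 -0.8  0.9] [ 0.29  0.   -0.21 -0.   -1.36 -0.84]
[[289.15138942 188.0217485 ]]
[[246.51112982 178.65988058]]
```

View pics/c5.png

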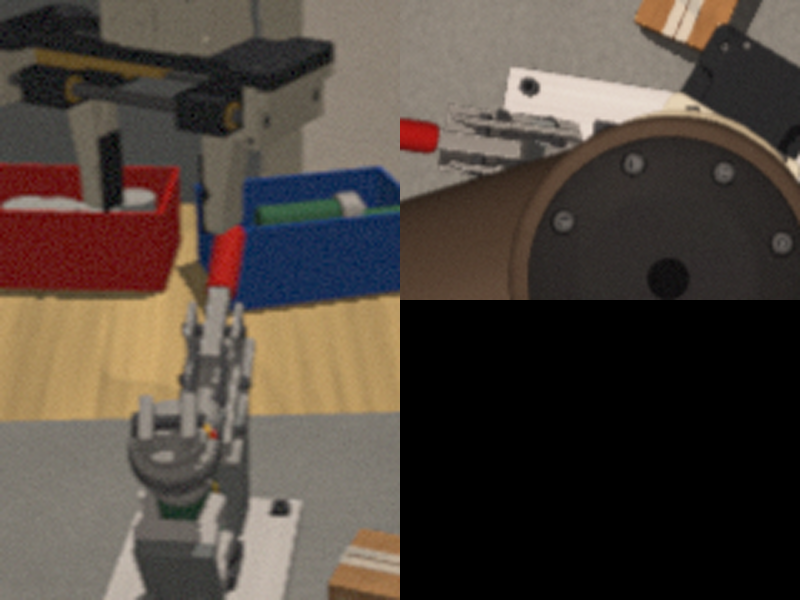

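Emit:
drive_tool([
  [[0, 0, -0.15], 0, 1],
  [[0, 0, -0.28], 0, 1],
  [[0, 0, -0.38], 0, 1],
  [[0, 0, -0.45], 0, 1],
  [[0, 0, -0.5], 0, 1],
  [[0, 0, -0.53], 0, 1],
  [[0, 0, -0.53], 0, 1],
])

```text
t: 13.6
eef_pos: [0.49, -0.0514, 0.1299]
ee_rot: [-1.569, 0.002, 1.028]
force: [0.2, 0.1, 0.1]
width: 0.088
```

```bash
python3 look.py 6; python3 - <<'E'
import sys;sys.path.insert(0,'.')
from h import *
S=load('S6')
cv2.imwrite('pics/c6.png',cv2.resize(S['img'][150:300,205:345],(700,600) if 0 else (560,600),interpolation=2))
E
```

```text
13.7 [ 0.4911 -0.0516  0.1315] [-1.571 -0.     1.028] [-0.5  0.2  0.5] [ 0.29  0.11 -0.47  0.   -0.99 -0.84]
```

View pics/c6.png

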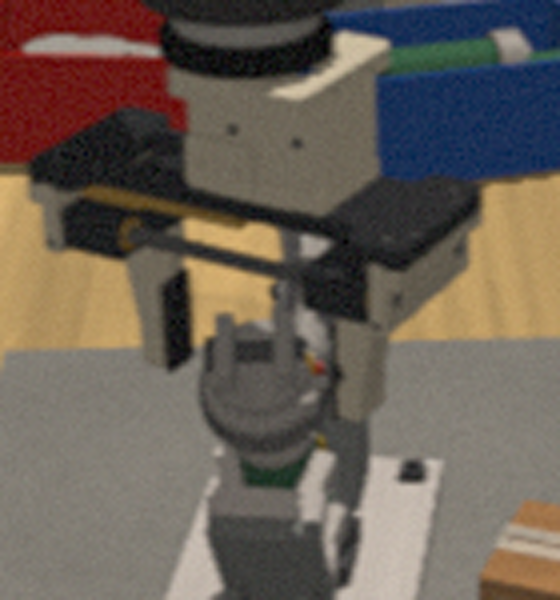

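Emit:
drive_tool([
  [[0, 0, -0.015], 0, 1],
  [[0, 0, -0.033], 0, 1],
  [[0, 0, -0.033], 0, 0.6],
  [[0, 0, -0.033], 0, 0.4],
  [[0, 0, -0.033], 0, 0.4],
  [[0, 0, -0.033], 0, 0.4],
  [[0, 0, -0.033], 0, 0.4],
  [[0, 0, -0.033], 0, 0.4],
], newtons=22)

```text
t: 14.5
eef_pos: [0.4915, -0.0526, 0.1215]
ee_rot: [-1.572, -0.0, 1.027]
force: [3.4, -4.3, -2.3]
width: 0.061
```

Emit:
drive_tool([
  [[0, 0, 0], 0.04, 0.4],
  [[0, 0, 0], 0.09, 0.4],
  [[0, 0, 0], 0.14, 0.4],
  [[0, 0, 0.001], 0.19, 0.4],
  [[0, 0, 0.002], 0.24, 0.4],
  [[0, 0, 0.002], 0.29, 0.4],
  [[0, 0, 0.003], 0.34, 0.4],
  [[0, 0, 0.003], 0.39, 0.4],
  [[0, 0, 0.004], 0.44, 0.4],
  [[0, 0, 0.005], 0.5, 0.4],
  [[0, 0, 0.005], 0.5, 0.4],
])

```text
t: 15.6
eef_pos: [0.4909, -0.0523, 0.1228]
ee_rot: [-1.572, -0.0, 1.812]
force: [0.3, -1.6, -1.8]
width: 0.0612
```

```bash
python3 - <<'E'
from h import *
s=get_state();print(s['t'],np.round(s['moment'],2),np.round(s['force'],1),s['width'],np.round(s['q'],2))
E
```

```text
15.6 [-0.43 -0.92 -0.29] [ 0.3 -1.6 -1.8] 0.06123958345169817 [ 0.29  0.12 -0.48  0.   -0.97 -0.05]
```

Emit:
drive_tool([
  [[0, 0, 0], 0, 0.95],
  [[0, 0, 0], 0, 0.95],
  [[0, 0, 0], 0, 0.95],
  [[0, 0, 0], -0.09, 0.95],
  [[0, 0, 0], -0.18, 0.95],
  [[0, 0, 0], -0.27, 0.95],
  [[0, 0, 0], -0.36, 0.95],
  [[0, 0, 0], -0.45, 0.95],
  [[0, 0, 0], -0.5, 0.95],
  [[0, 0, 0], -0.5, 0.95],
  [[0, 0, 0], -0.5, 0.4],
  [[0, 0, 0], -0.5, 0.4],
])

```text
t: 16.8
eef_pos: [0.4906, -0.0521, 0.1227]
ee_rot: [-1.571, -0.0, 1.028]
force: [0.5, 0.2, -0.2]
width: 0.0724
```

Emit:
drive_tool([
  [[0, 0, 0], 0, 0.4],
  [[0, 0, 0], 0, 0.4],
  [[0, 0, 0], 0.04, 0.4],
  [[0, 0, 0], 0.09, 0.4],
  [[0, 0, 0.001], 0.15, 0.4],
  [[0, 0, 0.002], 0.21, 0.4],
  [[0, 0, 0.002], 0.27, 0.4],
  [[0, 0, 0.003], 0.33, 0.4],
  [[0, 0, 0.003], 0.39, 0.4],
  [[0, 0, 0.004], 0.45, 0.4],
  [[0, 0, 0.005], 0.5, 0.4],
  [[0, 0, 0.005], 0.5, 0.4],
])

```text
t: 18.0
eef_pos: [0.4907, -0.0522, 0.1241]
ee_rot: [-1.571, -0.0, 1.813]
force: [-0.0, -1.2, -1.5]
width: 0.061
```

```bash
cat > st.py <<'E'
from h import *
s=get_state();print(s['t'],np.round(s['eef_pos'],4),'M',np.round(s['moment'],2),np.round(s['force'],1),s['width'],s['ee_rot'][2])
E
python3 st.py
```

```text
18.0 [ 0.4907 -0.0522  0.1241] M [-0.26 -0.68 -0.21] [-0.  -1.2 -1.5] 0.06104000317423148 1.8126709933087692
```

Emit:
drive_tool([
  [[0, 0, 0], 0, 0.95],
  [[0, 0, 0], 0, 0.95],
  [[0, 0, 0], 0, 0.95],
  [[0, 0, 0], -0.09, 0.95],
  [[0, 0, 0], -0.18, 0.95],
  [[0, 0, 0], -0.27, 0.95],
  [[0, 0, 0], -0.36, 0.95],
  [[0, 0, 0], -0.45, 0.95],
  [[0, 0, 0], -0.5, 0.95],
  [[0, 0, 0], -0.5, 0.95],
  [[0, 0, 0], -0.5, 0.4],
  [[0, 0, 0], -0.5, 0.4],
])

```text
t: 19.2
eef_pos: [0.4906, -0.0521, 0.1242]
ee_rot: [-1.571, -0.0, 1.028]
force: [0.7, -0.5, -0.2]
width: 0.0726
```

Emit:
drive_tool([
  [[0, 0, 0], 0, 0.4],
  [[0, 0, 0], 0, 0.4],
  [[0, 0, 0], 0.05, 0.4],
  [[0, 0, 0], 0.1, 0.4],
  [[0, 0, 0.001], 0.15, 0.4],
  [[0, 0, 0.002], 0.2, 0.4],
  [[0, 0, 0.002], 0.25, 0.4],
])

```text
t: 19.9
eef_pos: [0.4914, -0.0529, 0.1252]
ee_rot: [-1.572, 0.0, 1.422]
force: [1.2, -2.1, -1.1]
width: 0.0594
```

```bash
python3 st.py
```

```text
19.9 [ 0.4914 -0.0529  0.1252] M [-0.97 -0.97 -0.67] [ 1.2 -2.1 -1.1] 0.05940906287625484 1.4220411660873695
```

Emit:
drive_tool([
  [[0, 0, 0.001], 0.05, 0.4],
  [[0, 0, 0.001], 0.1, 0.4],
  [[0, 0, 0.002], 0.15, 0.4],
  [[0, 0, 0.002], 0.2, 0.4],
  [[0, 0, 0.003], 0.25, 0.4],
])

```text
t: 20.4
eef_pos: [0.4906, -0.0523, 0.1256]
ee_rot: [-1.571, -0.0, 1.814]
force: [-1.6, -1.3, -1.1]
width: 0.0605
```

```bash
python3 st.py
```

```text
20.4 [ 0.4906 -0.0523  0.1256] M [-0.42 -0.68 -0.78] [-1.6 -1.3 -1.1] 0.060547685214644 1.8139517575923012
```

Emit:
drive_tool([
  [[0, 0, 0], 0, 0.95],
  [[0, 0, 0], 0, 0.95],
  [[0, 0, 0], 0, 0.95],
  [[0, 0, 0], -0.09, 0.95],
  [[0, 0, 0], -0.18, 0.95],
  [[0, 0, 0], -0.27, 0.95],
  [[0, 0, 0], -0.36, 0.95],
  [[0, 0, 0], -0.4, 0.95],
  [[0, 0, 0], -0.4, 0.4],
  [[0, 0, 0], -0.4, 0.4],
  [[0, 0, 0], -0.4, 0.4],
  [[0, 0, 0], -0.4, 0.4],
])

```text
t: 21.6
eef_pos: [0.4918, -0.0525, 0.1258]
ee_rot: [-1.573, -0.0, 1.185]
force: [6.7, -4.2, -4.1]
width: 0.0602
```

Emit:
drive_tool([
  [[0, 0, 0], 0.04, 0.4],
  [[0, 0, 0], 0.08, 0.4],
  [[0, 0, 0], 0.12, 0.4],
])

```text
t: 21.9
eef_pos: [0.4915, -0.0528, 0.1262]
ee_rot: [-1.573, 0.0, 1.375]
force: [1.4, -2.7, 0.7]
width: 0.0596
```

```bash
python3 st.py
```

```text
21.9 [ 0.4915 -0.0528  0.1262] M [-1.04 -1.08 -0.59] [ 1.4 -2.7  0.7] 0.05958095127957927 1.374651093927505
```

Emit:
drive_tool([
  [[0, 0, 0], 0.04, 0.4],
  [[0, 0, 0], 0.08, 0.4],
  [[0, 0, 0], 0.12, 0.4],
  [[0, 0, 0], 0.16, 0.4],
])

```text
t: 22.3
eef_pos: [0.4909, -0.0519, 0.1259]
ee_rot: [-1.572, -0.001, 1.625]
force: [-2.0, 0.4, 2.1]
width: 0.0599
```

```bash
python3 st.py
```

```text
22.3 [ 0.4909 -0.0519  0.1259] M [ 0.43 -0.19 -0.86] [-2.   0.4  2.1] 0.059878351548784965 1.6251550575223783
```

Emit:
drive_tool([
  [[0, 0, 0], 0, 1],
  [[0, 0, 0], 0, 1],
  [[0, 0, 0], 0, 1],
  [[0, 0, 0], 0, 1],
  [[0, 0, 0.1], 0, 1],
  [[0, 0, 0.25], 0, 1],
  [[0, 0, 0.4], 0, 1],
  [[0, 0, 0.5], 0, 1],
  [[0, 0.15, 0.5], 0, 1],
  [[0, 0.3, 0.5], 0, 1],
  [[-0.1, 0.6, 0.5], 0, 1],
  [[-0.2, 0.9, 0.5], 0, 1],
])

```text
t: 23.5
eef_pos: [0.4584, 0.1341, 0.2756]
ee_rot: [-1.571, 0.0, 1.622]
force: [0.5, 0.4, 0.2]
width: 0.0878
```

Emit:
drive_tool([
  [[-0.05, 0.16, 0], 0, 1],
  [[-0.1, 0.3, 0], 0, 1],
  [[-0.15, 0.4, 0], 0, 1],
  [[-0.15, 0.4, 0], 0, 1],
])

```text
t: 23.9
eef_pos: [0.4126, 0.2557, 0.2754]
ee_rot: [-1.57, -0.0, 1.627]
force: [0.6, -0.1, 0.2]
width: 0.0875
```

```bash
python3 look.py 7; python3 - <<'E'
import sys;sys.path.insert(0,'.')
from h import *
c=np.zeros((600,800,3),np.uint8)
for i,(s,t) in enumerate((('side0','top0'),('S7','T7'))):
    S=load(s);T=load(t)
    c[:300,i*400:i*400+396]=cv2.resize(S['img'][220:280,238:304],(396,300),interpolation=cv2.INTER_CUBIC)
    c[300:,i*400:i*400+396]=cv2.resize(T['img'][262:310,268:334],(396,288),interpolation=cv2.INTER_CUBIC)[:300] if 0 else cv2.resize(T['img'][261:311,268:334],(396,300),interpolation=cv2.INTER_CUBIC)
cv2.imwrite('pics/c7.png',c)
for n,f in(('a',load('side0')),('a',load('top0'))): pass
S=load('S7');T=load('T7')
for f in(S,T):
  for t in('shackle_centre','carton_centre','lacquer_centre','handle_grip'):
    for x in regions_of(f,t)[:1]: ys,xs=np.nonzero(x['pixels']);print(t,round(x['confidence'],2),xs.mean().round(1),ys.mean().round(1))
E
```

```text
24.0 [0.4136 0.2533 0.2755] [-1.571  0.     1.625] [0.5 0.5 0.4] [ 0.96 -0.01 -0.25  0.   -1.32 -0.9 ]
shackle_centre 0.84 261.6 377.7
carton_centre 0.7 352.2 300.5
lacquer_centre 0.77 355.5 348.5
handle_grip 0.65 287.0 193.7
shackle_centre 0.72 309.7 284.4
carton_centre 0.65 313.1 209.8
lacquer_centre 0.58 381.3 216.1
handle_grip 0.59 283.4 278.2
```

View pics/c7.png

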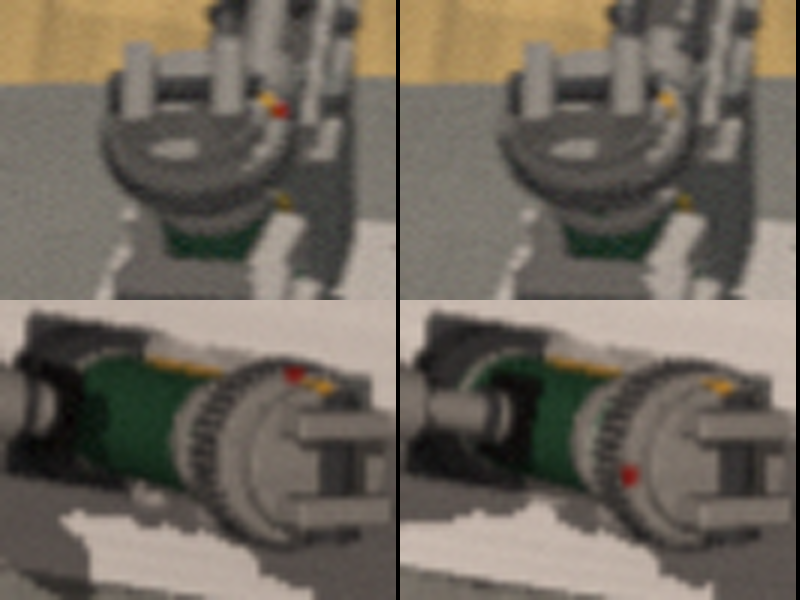

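```bash
python3 - <<'E'
from h import *
p=np.load('p.npy');R,t=fix(p);n=R@AX;X=R@[1,0,0];V=np.cross(n,X)
def ang(f,u,h):
    o,d=ray(f,u);c=F(p,CUP+h*AX)[0];P=o+d*((c-o)@n)/(d@n)-c;return np.degrees(np.arctan2(P@V,P@X)).round(1),np.linalg.norm(P).round(4)
c=lambda x,y:(268+x/6-.4,261+(y-300)/6-.4)
A=load('top0');B=load('T7')
print('red before',[ang(A,c(295,376),h) for h in(.154,.158,.160)],'after',[ang(B,c(230,476),h) for h in(.158,.160,.162)])
print('yellow',ang(A,c(322,386),.165),ang(B,c(320,386),.165))
E
python3 - <<'E'
import sys;sys.path.insert(0,'.')
from h import *
for n in('top0','T7','side0','S7'):
    f=load(''+n);h=cv2.cvtColor(f['img'],40);y=(h[...,0]>12)&(h[...,0]<30)&(h[...,1]>150)&(h[...,2]>110)
    b=(290,268,326,300) if n[0] in'tT' else(275,225,292,265)
    ys,xs=np.nonzero(y[b[1]:b[3],b[0]:b[2]]);print(n,len(xs),xs.mean()+b[0] if len(xs) else 0,ys.mean()+b[1] if len(xs) else 0)
E
```

```text
red before [(np.float64(11.3), np.float64(0.0257)), (np.float64(16.1), np.float64(0.0263)), (np.float64(18.4), np.float64(0.0267))] after [(np.float64(108.5), np.float64(0.0263)), (np.float64(107.5), np.float64(0.0273)), (np.float64(106.6), np.float64(0.0283))]
yellow (np.float64(2.7), np.float64(0.0236)) (np.float64(4.4), np.float64(0.0235))
top0 5 311.4 273.6
T7 8 309.25 273.375
side0 2 282.0 239.5
S7 2 282.0 239.5
```

Emit:
drive_tool([
  [[0.04, -0.15, 0], -0.06, 1],
  [[0.08, -0.3, 0], -0.12, 1],
  [[0.12, -0.45, 0], -0.18, 1],
  [[0.16, -0.6, 0], -0.24, 1],
  [[0.2, -0.75, 0], -0.3, 1],
  [[0.24, -0.9, 0], -0.325, 1],
  [[0.258, -1, 0], -0.325, 1],
  [[0.258, -1, 0], -0.325, 1],
  [[0.258, -1, 0], -0.325, 1],
], newtons=22)

```text
t: 25.3
eef_pos: [0.4913, -0.0483, 0.2755]
ee_rot: [-1.57, 0.0, 1.11]
force: [-0.9, 0.6, -0.6]
width: 0.0874
```

Emit:
drive_tool([
  [[0, -0.014, -0.15], 0, 1],
  [[0, -0.014, -0.28], 0, 1],
  [[0, -0.014, -0.38], 0, 1],
  [[0, -0.014, -0.45], 0, 1],
  [[0, -0.014, -0.49], 0, 1],
  [[0, -0.014, -0.505], 0, 1],
  [[0, -0.014, -0.505], 0, 1],
  [[0, -0.014, -0.505], 0, 0.4],
  [[0, -0.014, -0.505], 0, 0.4],
  [[0, -0.014, -0.505], 0, 0.4],
  [[0, -0.014, -0.505], 0, 0.4],
  [[0, -0.014, -0.505], 0, 0.4],
])

```text
t: 26.5
eef_pos: [0.4924, -0.0517, 0.1248]
ee_rot: [-1.573, -0.001, 1.113]
force: [3.5, -2.4, 0.1]
width: 0.061
```

Emit:
drive_tool([
  [[0, 0, 0], 0.04, 0.4],
  [[0, 0, 0], 0.08, 0.4],
  [[0, 0, 0], 0.12, 0.4],
  [[0, 0, 0], 0.16, 0.4],
  [[0, 0, 0], 0.2, 0.4],
])

```text
t: 27.0
eef_pos: [0.4916, -0.0511, 0.1245]
ee_rot: [-1.572, -0.001, 1.428]
force: [-1.3, 2.8, 0.7]
width: 0.0593
```

```bash
python3 st.py
```

```text
27.0 [ 0.4916 -0.0511  0.1245] M [ 1.41 -0.22 -0.7 ] [-1.3  2.8  0.7] 0.05929735410840392 1.42815404966057
```

Emit:
drive_tool([
  [[0, 0, 0], 0.04, 0.4],
  [[0, 0, 0], 0.08, 0.4],
  [[0, 0, 0], 0.12, 0.4],
  [[0, 0, 0], 0.16, 0.4],
  [[0, 0, 0], 0.2, 0.4],
])

```text
t: 27.5
eef_pos: [0.4903, -0.0505, 0.1239]
ee_rot: [-1.57, -0.002, 1.742]
force: [-6.5, 6.9, 1.2]
width: 0.0605
```

```bash
python3 st.py
```

```text
27.5 [ 0.4903 -0.0505  0.1239] M [ 2.53  1.07 -0.83] [-6.5  6.9  1.2] 0.060452973764820644 1.7415581072301132
```

Emit:
drive_tool([
  [[0, 0, 0], 0, 1],
  [[0, 0, 0], 0, 1],
  [[0, 0, 0], 0, 1],
  [[0, 0, 0], 0, 1],
  [[0, 0, 0.1], 0, 1],
  [[0, 0, 0.25], 0, 1],
  [[0, 0, 0.4], 0, 1],
  [[0, 0, 0.5], 0, 1],
  [[0, 0.15, 0.5], 0, 1],
  [[0, 0.3, 0.5], 0, 1],
  [[-0.1, 0.6, 0.5], 0, 1],
  [[-0.2, 0.9, 0.5], 0, 1],
])

```text
t: 28.7
eef_pos: [0.4592, 0.1348, 0.2741]
ee_rot: [-1.571, 0.0, 1.74]
force: [2.4, 0.5, 0.5]
width: 0.0875
```

Emit:
drive_tool([
  [[-0.05, 0.16, 0], 0, 1],
  [[-0.1, 0.3, 0], 0, 1],
  [[-0.15, 0.4, 0], 0, 1],
  [[-0.15, 0.4, 0], 0, 1],
])

```text
t: 29.1
eef_pos: [0.4134, 0.2564, 0.2739]
ee_rot: [-1.571, -0.0, 1.745]
force: [0.1, 0.2, -0.5]
width: 0.0877
```

```bash
python3 look.py 8; python3 - <<'E'
from h import *
for n in('top0','T7','T8'):
    f=load(n);h=cv2.cvtColor(f['img'],40);m=((h[...,0]<8)|(h[...,0]>172))&(h[...,1]>120)&(h[...,2]>70)
    m=m[262:310,290:334];ys,xs=np.nonzero(m);print(n,len(xs),xs.mean()+290,ys.mean()+262)
def sh(a,b,r):
    x0,y0,x1,y1=r;q=[cv2.cvtColor(load(n)['img'],6)[y0:y1,x0:x1].astype(np.float32) for n in(a,b)];return cv2.phaseCorrelate(*q,cv2.createHanningWindow((x1-x0,y1-y0),5))
for r in((300,262,336,310),):print(sh('T7','T8',r),sh('top0','T8',r))
E
```

```text
29.2 [0.4144 0.254  0.274 ] [-1.571  0.     1.743] [ 0.4 -1.2  0.4] [ 0.96 -0.   -0.25  0.   -1.32 -0.78]
top0 8 316.875 272.875
T7 8 305.875 289.875
T8 8 307.125 294.875
((0.19716716695579706, -0.15581805654493053), 0.8387244796311414) ((0.40078542935819783, 0.3622426683297917), 0.8014862275233975)
```

```bash
cat > ra.py <<'E'
from h import *
import sys
p=np.load('p.npy');R,t=fix(p);n=R@AX;X=R@[1,0,0];V=np.cross(n,X)
def ang(f,u,h):
    o,d=ray(f,u);c=F(p,CUP+h*AX)[0];P=o+d*((c-o)@n)/(d@n)-c;return np.degrees(np.arctan2(P@V,P@X)).round(1),np.linalg.norm(P).round(4)
for k in sys.argv[1:]:
    f=load(k);h=cv2.cvtColor(f['img'],40).astype(int)
    m=((h[...,0]<8)|(h[...,0]>172))&(h[...,1]>100)&(h[...,2]>60)
    y=(h[...,0]>12)&(h[...,0]<30)&(h[...,1]>110)&(h[...,2]>90)
    def cen(m,b):
        x0,y0,x1,y1=b;w=(m*h[...,1])[y0:y1,x0:x1];ys,xs=np.mgrid[y0:y1,x0:x1];return np.array([(xs*w).sum(),(ys*w).sum()])/w.sum(),int((w>0).sum())
    u,a=cen(m,(290,262,334,310));g,b=cen(y,(312,264,330,282));e,c=cen(y,(290,264,308,278))
    print(k,'red',u.round(1),a,[ang(f,u,z) for z in(.159,.162)],'| fork yellow',g.round(1),b,ang(f,g,.168)[0],'| barrel yellow',e.round(1),c)
E
python3 ra.py top0 T1 T4 T7 T8
```

```text
top0 red [316.6 272.8] 10 [(np.float64(17.9), np.float64(0.0275)), (np.float64(21.2), np.float64(0.0281))] | fork yellow [320.6 274.8] 11 10.4 | barrel yellow [298.8 271.6] 12
T1 red [316.6 272.8] 10 [(np.float64(18.0), np.float64(0.0275)), (np.float64(21.2), np.float64(0.0281))] | fork yellow [320.6 274.8] 11 10.5 | barrel yellow [298.7 271.9] 18
T4 red [316.6 272.8] 10 [(np.float64(18.0), np.float64(0.0275)), (np.float64(21.2), np.float64(0.0281))] | fork yellow [320.6 274.8] 11 10.4 | barrel yellow [298.6 271.8] 17
T7 red [305.9 289.8] 10 [(np.float64(107.6), np.float64(0.0268)), (np.float64(106.2), np.float64(0.0283))] | fork yellow [320.6 274.9] 9 10.0 | barrel yellow [299.1 271.7] 12
T8 red [307.2 294.6] 10 [(np.float64(128.1), np.float64(0.027)), (np.float64(125.6), np.float64(0.0282))] | fork yellow [320.6 274.9] 9 10.1 | barrel yellow [299.2 271.8] 11
```

Emit:
drive_tool([
  [[0.04, -0.15, 0], -0.08, 1],
  [[0.08, -0.3, 0], -0.16, 1],
  [[0.12, -0.45, 0], -0.24, 1],
  [[0.16, -0.6, 0], -0.32, 1],
  [[0.2, -0.75, 0], -0.4, 1],
  [[0.24, -0.9, 0], -0.45, 1],
  [[0.258, -1, 0], -0.456, 1],
  [[0.258, -1, 0], -0.456, 1],
  [[0.258, -1, 0], -0.456, 1],
], newtons=24)

```text
t: 30.1
eef_pos: [0.4919, -0.0483, 0.274]
ee_rot: [-1.571, 0.0, 1.021]
force: [-0.7, 0.9, -0.1]
width: 0.0875
```

Emit:
drive_tool([
  [[0, -0.018, -0.16], 0, 1],
  [[0, -0.018, -0.3], 0, 1],
  [[0, -0.018, -0.42], 0, 1],
  [[0, -0.018, -0.48], 0, 1],
  [[0, -0.018, -0.5], 0, 1],
  [[0, -0.018, -0.5], 0, 0.4],
  [[0, -0.018, -0.5], 0, 0.4],
  [[0, -0.018, -0.5], 0, 0.4],
  [[0, -0.018, -0.5], 0, 0.4],
  [[0, -0.018, -0.5], 0, 0.4],
])

```text
t: 31.1
eef_pos: [0.493, -0.0518, 0.1252]
ee_rot: [-1.572, -0.001, 1.025]
force: [0.1, 1.1, 4.0]
width: 0.0607
```

Emit:
drive_tool([
  [[0, 0, 0], 0.04, 0.4],
  [[0, 0, 0], 0.08, 0.4],
  [[0, 0, 0], 0.12, 0.4],
  [[0, 0, 0], 0.16, 0.4],
  [[0, 0, 0], 0.2, 0.4],
  [[0, 0, 0], 0.24, 0.4],
])

```text
t: 31.7
eef_pos: [0.4918, -0.0508, 0.1243]
ee_rot: [-1.571, -0.002, 1.403]
force: [-4.5, 7.7, 2.6]
width: 0.0597
```

```bash
python3 st.py
```

```text
31.7 [ 0.4918 -0.0508  0.1243] M [ 2.74  1.07 -0.64] [-4.5  7.7  2.6] 0.05968676679831752 1.4029895787623967
```

Emit:
drive_tool([
  [[0, 0, 0], 0.04, 0.4],
  [[0, 0, 0], 0.08, 0.4],
  [[0, 0, 0], 0.12, 0.4],
  [[0, 0, 0], 0.16, 0.4],
  [[0, 0, 0], 0.2, 0.4],
  [[0, 0, 0], 0.24, 0.4],
])

```text
t: 32.3
eef_pos: [0.4902, -0.0512, 0.1236]
ee_rot: [-1.568, -0.003, 1.779]
force: [-6.6, 5.2, 1.5]
width: 0.0607
```

```bash
python3 st.py
```

```text
32.3 [ 0.4902 -0.0512  0.1236] M [ 1.77  2.   -1.11] [-6.6  5.2  1.5] 0.060693990497071644 1.7786693507332796
```

Emit:
drive_tool([
  [[0, 0, 0], 0, 1],
  [[0, 0, 0], 0, 1],
  [[0, 0, 0], 0, 1],
  [[0, 0, 0], 0, 1],
  [[0, 0, 0.1], 0, 1],
  [[0, 0, 0.25], 0, 1],
  [[0, 0, 0.4], 0, 1],
  [[0, 0, 0.5], 0, 1],
  [[0, 0.15, 0.5], 0, 1],
  [[0, 0.3, 0.5], 0, 1],
  [[-0.1, 0.6, 0.5], 0, 1],
  [[-0.2, 0.9, 0.5], 0, 1],
])

```text
t: 33.5
eef_pos: [0.4601, 0.1343, 0.2742]
ee_rot: [-1.571, -0.0, 1.778]
force: [0.2, 1.1, 0.5]
width: 0.0876
```

Emit:
drive_tool([
  [[-0.05, 0.16, 0], 0, 1],
  [[-0.1, 0.3, 0], 0, 1],
  [[-0.15, 0.4, 0], 0, 1],
  [[-0.15, 0.4, 0], 0, 1],
])

```text
t: 33.9
eef_pos: [0.4143, 0.2559, 0.274]
ee_rot: [-1.571, -0.0, 1.782]
force: [0.5, -0.5, 0.1]
width: 0.0877
```

```bash
python3 look.py 9;python3 ra.py T9
```

```text
34.0 [0.4152 0.2535 0.2741] [-1.571  0.     1.781] [-0.1 -0.6  0.7] [ 0.95 -0.   -0.25  0.   -1.32 -0.74]
T9 red [310.7 298.7] 13 [(np.float64(151.7), np.float64(0.0267)), (np.float64(148.3), np.float64(0.0273))] | fork yellow [320.6 274.9] 9 10.0 | barrel yellow [299.1 271.7] 12
```

Emit:
drive_tool([
  [[0.04, -0.15, 0], -0.08, 1],
  [[0.08, -0.3, 0], -0.16, 1],
  [[0.12, -0.45, 0], -0.24, 1],
  [[0.16, -0.6, 0], -0.32, 1],
  [[0.2, -0.75, 0], -0.4, 1],
  [[0.24, -0.9, 0], -0.46, 1],
  [[0.252, -1, 0], -0.48, 1],
  [[0.252, -1, 0], -0.48, 1],
  [[0.252, -1, 0], -0.48, 1],
], newtons=24)

```text
t: 34.9
eef_pos: [0.4909, -0.0489, 0.2741]
ee_rot: [-1.571, 0.0, 1.022]
force: [-0.4, -0.1, -0.7]
width: 0.0879
```

Emit:
drive_tool([
  [[0, -0.022, -0.16], 0, 1],
  [[0, -0.022, -0.3], 0, 1],
  [[0, -0.022, -0.42], 0, 1],
  [[0, -0.022, -0.48], 0, 1],
  [[0, -0.022, -0.49], 0, 1],
  [[0, -0.022, -0.49], 0, 0.4],
  [[0, -0.022, -0.49], 0, 0.4],
  [[0, -0.022, -0.49], 0, 0.4],
  [[0, -0.022, -0.49], 0, 0.4],
  [[0, -0.022, -0.49], 0, 0.4],
])

```text
t: 35.9
eef_pos: [0.4921, -0.0537, 0.1282]
ee_rot: [-1.573, -0.001, 1.025]
force: [1.0, -0.1, 4.2]
width: 0.0609
```

Emit:
drive_tool([
  [[0, 0, 0], 0.04, 0.4],
  [[0, 0, 0], 0.08, 0.4],
  [[0, 0, 0], 0.12, 0.4],
  [[0, 0, 0], 0.16, 0.4],
  [[0, 0, 0], 0.2, 0.4],
  [[0, 0, 0], 0.24, 0.4],
])

```text
t: 36.5
eef_pos: [0.4912, -0.0546, 0.1275]
ee_rot: [-1.571, 0.001, 1.403]
force: [1.0, -2.6, 1.4]
width: 0.0597
```

```bash
python3 st.py
```

```text
36.5 [ 0.4912 -0.0546  0.1275] M [-0.84 -0.31 -1.01] [ 1.  -2.6  1.4] 0.05969957788338984 1.4026810983627
```

Emit:
drive_tool([
  [[0, 0, 0], 0.04, 0.4],
  [[0, 0, 0], 0.08, 0.4],
  [[0, 0, 0], 0.12, 0.4],
  [[0, 0, 0], 0.16, 0.4],
  [[0, 0, 0], 0.2, 0.4],
  [[0, 0, 0], 0.24, 0.4],
])

```text
t: 37.1
eef_pos: [0.4906, -0.0533, 0.1271]
ee_rot: [-1.571, -0.001, 1.779]
force: [-2.0, 2.8, 1.7]
width: 0.0609
```

```bash
python3 st.py
```

```text
37.1 [ 0.4906 -0.0533  0.1271] M [ 1.23  0.53 -1.22] [-2.   2.8  1.7] 0.06093141803588179 1.7789097734748536
```

Emit:
drive_tool([
  [[0, 0, 0], 0, 1],
  [[0, 0, 0], 0, 1],
  [[0, 0, 0], 0, 1],
  [[0, 0, 0], 0, 1],
  [[0, 0, 0.1], 0, 1],
  [[0, 0, 0.25], 0, 1],
  [[0, 0, 0.4], 0, 1],
  [[0, 0, 0.5], 0, 1],
  [[0, 0.15, 0.5], 0, 1],
  [[0, 0.3, 0.5], 0, 1],
  [[-0.1, 0.6, 0.5], 0, 1],
  [[-0.2, 0.9, 0.5], 0, 1],
])

```text
t: 38.3
eef_pos: [0.459, 0.1325, 0.2772]
ee_rot: [-1.571, 0.0, 1.777]
force: [1.3, 1.4, -0.5]
width: 0.0878
```

Emit:
drive_tool([
  [[-0.05, 0.16, 0], 0, 1],
  [[-0.1, 0.3, 0], 0, 1],
  [[-0.15, 0.4, 0], 0, 1],
  [[-0.15, 0.4, 0], 0, 1],
])

```text
t: 38.7
eef_pos: [0.4132, 0.2541, 0.277]
ee_rot: [-1.571, -0.0, 1.782]
force: [-0.1, 0.3, 0.1]
width: 0.0875
```

```bash
python3 look.py 10;python3 ra.py T10
```

```text
38.8 [0.4141 0.2518 0.2771] [-1.571  0.     1.781] [ 1.2 -0.8  0.4] [ 0.95 -0.01 -0.25  0.   -1.33 -0.74]
T10 red [310.6 298.7] 13 [(np.float64(151.6), np.float64(0.0267)), (np.float64(148.3), np.float64(0.0273))] | fork yellow [320.6 274.9] 9 10.1 | barrel yellow [299.4 271.8] 13
```

```bash
python3 - <<'E'
from h import *
from scipy.optimize import minimize_scalar
p=np.load('p.npy');v=np.load('v.npy');d=lambda a:np.array([0,np.cos(a),np.sin(a)]);piv=v[:3]-.068*d(v[3])
for n,b in(('S10',(270,150,305,215)),('S5',(270,150,305,215)),('T5',(190,255,230,290))):
    f=load(n);h=cv2.cvtColor(f['img'],40);m=((h[...,0]<10)|(h[...,0]>172))&(h[...,1]>140)&(h[...,2]>90);M=np.zeros_like(m);M[b[1]:b[3],b[0]:b[2]]=m[b[1]:b[3],b[0]:b[2]]
    k,l,st,c=cv2.connectedComponentsWithStats(M.astype(np.uint8));i=1+np.argmax(st[1:,4]) if k>1 else 0
    u=c[i];r=minimize_scalar(lambda a:((proj(f,F(p,piv+.068*d(a)))[0]-u)**2).sum(),bounds=(0,1.95),method='bounded');print(n,u.round(1),st[i,4],'angle',np.degrees(r.x).round(1),'err px',round(r.fun**.5,1))
S=load('S10')
for t in('shackle_centre','carton_centre','lacquer_centre'):
    try: x=regions_of(S,t)[0]
    except Exception as e: S=grab_frame('side');x=regions_of(S,t)[0]
    ys,xs=np.nonzero(x['pixels']);print(t,xs.mean().round(1),ys.mean().round(1))
E
```

```text
S10 [288.8 179.3] 220 angle 31.6 err px 0.3
S5 [288.8 180.3] 201 angle 28.8 err px 0.1
T5 [199.2 268.7] 241 angle 54.3 err px 0.8
shackle_centre 260.3 377.6
carton_centre 351.9 300.6
lacquer_centre 355.5 347.8
```

```bash
python3 -c "
from station import *
print(job_done())"
```

```text
the job is handed in; nothing more can be done
None
```

I swung the clamp handle over to its stop, then turned the lock ring anticlockwise until it stopped moving. I handed the job in at about 39 s, with the gripper clear. The station gave no verdict.

**Clamp handle:** My first pinch and first push slipped off because the real fingertips sit about 30 mm above the reported TCP. After correcting for that, a shut-finger push reached a firm stop at 37 N. In the last side picture the handle measures about 29–32°; the stop is 27° and the limit is about 32.7°. A top-camera reading of 54° disagreed, but I discounted it because the grip was partly hidden by the edge of the crop. I did not press the handle a second time.

**Lock ring:** It took six grips at 22–24 N. After four I thought it was home because the turning moment had risen, but a check picture showed the ring's red mark still moving. Over the whole job the mark turned about 130°. On the last grip it did not move (151.7° to 151.6°) while the moment reached 1.2 N m. I take that as home, although 1.2 N m is about the limit the clamp can withstand.

**Barrel:** The yellow marks on the fork and barrel stayed within about 1 pixel of where they started, so I saw no turn.

**Shackle, carton and bottle:** In the side view all three are within about 1 pixel of their starting positions. One top-view detection placed the shackle elsewhere. That spot is on the tensioner, so I treated it as a false detection.

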